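Find the stamped job crate and push it to the dispatch rail

TASK

Two identical job crates stand against the brass stop strip; one of them has a round maker's stamp on its underside. With your fingertips, first tip the left crate (left as seen from the robot) back over the strip, its far edge up by 60 to 70 degrees, look underneath and let it down flat again, then do the same with the right crate, without turning either one over. Then push the stamped crate flat along the bench until its far side sits flush against the aluminium dispatch rail; leave the other crate at the strip, never pick a crate up, and do not disturb the other things on the bench.

Things in the scene. Friction and masses are not known exactly. Their poses are not given: they have to be found in the camera images.
- crate_1: open light wood job crate, 100 mm deep (x, strip to rail), 120 wide (y), 50 high, walls 6, an 8 mm brass rod along the near bottom edge (3 mm proud of the near wall); steel liner and low ring rolls fixed inside; 0.25 to 0.5 kg, balances at about 1.4 rad of tilt, falls back flat below that. Origin: centre of underside, z up. Both crates look alike; either may stand on the left.
- crate_2: open light wood job crate, 100 mm deep (x, strip to rail), 120 wide (y), 50 high, walls 6, an 8 mm brass rod along the near bottom edge (3 mm proud of the near wall); steel liner and low ring rolls fixed inside; 0.25 to 0.5 kg, balances at about 1.4 rad of tilt, falls back flat below that. Origin: centre of underside, z up. Both crates look alike; either may stand on the left.
- crate_1_heel (a point): middle of the near (robot side, at the stop strip) bottom edge of crate_1 (50 mm from its origin along its -x axis), at bench height when it stands flat
- crate_1_toe (a point): middle of the far (rail side) bottom edge of crate_1 (50 mm from its origin along its +x axis), at bench height when it stands flat
- crate_2_heel (a point): middle of the near (robot side, at the stop strip) bottom edge of crate_2 (50 mm from its origin along its -x axis), at bench height when it stands flat
- crate_2_toe (a point): middle of the far (rail side) bottom edge of crate_2 (50 mm from its origin along its +x axis), at bench height when it stands flat
- seal (a joint): the stamp: dark round disc with paler centre and dark star, 68 mm across, flat in the underside of ONE crate near its middle (the other is bare pale wood). It rides in a short track: value (m) starts near 0 and runs to 0.016, towards the heel, when the crate that carries it is tipped beyond about 0.4 rad, then stays. Tipping the other crate does not move it. Needs no handling
- stop: fixed brass stop strip, 14 mm deep (x), 460 long (y), 4.5 high; origin: centre of underside; x points away from the robot, y to its left. The crates stand parallel to it on its far (+x) side, about 2 mm off, one at each end. It stops a crate sliding: pushed towards the robot high on its far side, the crate tips about its near bottom edge (which shifts a few mm)
- rail: aluminium dispatch rail fixed to the bench, 30 mm deep (x), 560 mm long (y), 22 mm high; origin: centre of its underside; its x axis points away from the robot; the face to push against is 15 mm to the robot's side of the origin (-x)
- weight: bystander: brass balance weight, 36 mm across, 45 mm high, standing between the crates; origin under its centre
- jar: bystander: small glass jar, 34 mm across, 45 mm high, standing between the crates' ways to the rail; origin under its centre
- hammer: bystander: hammer lying on the left
- driver: bystander: screwdriver, 160 mm, lying on the right
- peg_block: bystander: wooden block 90 x 50 x 30 mm on the left, origin under its centre
- dish: bystander: white bowl, 72 mm across, 28 mm high, on the right, origin under its centre

How it is judged:
On the way, in this order (a step that is already met when the one before it is completed fails the run):
1. the left crate is tipped up, far edge raised, by at least 0.9 rad (((y of crate_1 in the frame of stop above 0 m and angle between crate_1's own z axis and vertical above 0.9 rad and height (world z) of crate_1_toe above 0.06 m) or (y of crate_2 in the frame of stop above 0 m and angle between crate_2's own z axis and vertical above 0.9 rad and height (world z) of crate_2_toe above 0.06 m))), for 0.2 s.
2. the left crate is let down flat again (((y of crate_1 in the frame of stop above 0 m and angle between crate_1's own z axis and vertical below 0.06 rad and height (world z) of crate_1_heel below 0.008 m) or (y of crate_2 in the frame of stop above 0 m and angle between crate_2's own z axis and vertical below 0.06 rad and height (world z) of crate_2_heel below 0.008 m))), for 0.2 s.
3. the right crate is tipped up, far edge raised, by at least 0.9 rad (((y of crate_1 in the frame of stop below 0 m and angle between crate_1's own z axis and vertical above 0.9 rad and height (world z) of crate_1_toe above 0.06 m) or (y of crate_2 in the frame of stop below 0 m and angle between crate_2's own z axis and vertical above 0.9 rad and height (world z) of crate_2_toe above 0.06 m))), for 0.2 s.
4. the right crate is let down flat again (((y of crate_1 in the frame of stop below 0 m and angle between crate_1's own z axis and vertical below 0.06 rad and height (world z) of crate_1_heel below 0.008 m) or (y of crate_2 in the frame of stop below 0 m and angle between crate_2's own z axis and vertical below 0.06 rad and height (world z) of crate_2_heel below 0.008 m))), for 0.2 s.
At the end, for the whole second after the job is handed in: The stamped crate stands flat and at rest with its far side at the dispatch rail (gap under 8 mm, parallel to it within 0.1 rad, within the rail's length); the other crate stands flat within 40 mm of where it started (x of crate_1 in the frame of rail between -0.073 and -0.055 m and y of crate_1 in the frame of rail between -0.26 and 0.26 m and angle between the x axis of crate_1 and the x axis of rail, either way round below 0.1 rad and angle between each of crate_1, crate_2's own z axis and vertical below 0.06 rad and height (world z) of each of crate_1_heel, crate_2_heel below 0.008 m and distance of crate_2 from where it was at the start of the episode below 0.04 m and linear speed of each of crate_1, crate_2 below 0.02 m/s); the robot touches nothing.
It fails at once if a crate is picked up (both its near and far bottom edges more than 20 mm off the bench) (height (world z) of each of crate_1_heel, crate_1_toe above 0.02 m or height (world z) of each of crate_2_heel, crate_2_toe above 0.02 m).
It fails at once if a crate is turned over (tilt over 1.45 rad) (angle between any of crate_1, crate_2's own z axis and vertical above 1.45 rad).
It fails at once if a bystander is moved by more than 30 mm (distance of any of weight, jar, hammer, driver, peg_block, dish from where it was at the start of the episode above 0.03 m).
It also fails if it takes over 72 s, if anything falls off the work surface, if the arm or the gripper's body presses on something with over 40 N, if the wrist force passes 120 N, or if a joint passes its speed limit or range.

ROBOT

A 6-joint arm with a two-finger parallel gripper is mounted at the origin on the work surface. World frame = base frame: x ahead of the robot, y to its left, z up, the work surface at z = 0. Lengths are in m, angles in rad, forces in N, time in s.
With the tool pointing down it reaches from about 0.35 to 0.975 m from the base axis. Payload 7.1 kg.
Tool frame: the origin (TCP) lies between the finger pads; the fingertips stand 25 mm ahead of it and the grasp point (between the pads) lies 6 mm ahead of it; z points along the fingers, y is the line along which they close (so a half turn about z gives the same grasp; the last joint's range is limited). The gripper opens to 88 mm and grips with 3 to 60 N. Pads are 20 mm wide; open, the fingers measure 115 mm over their backs; the gripper's body (75 mm by 178 mm) begins 61 mm behind the grasp point.
Start: joints at [-1.212, 0.423, 1.63, -0, 1.089, -0.019], TCP at [0.231, -0.581, 0.248] pointing down, gripper open.
Joint ranges: [-3, 3], [-0.9, 2.11], [0.09, 2.58], [-1.31, 4.45], [0.11, 2.69], [-2.54, 2.54]. Speed limits (rad/s): [2.39, 2.39, 3.01, 3.14, 3.14, 3.14].

INTERFACE

Orientations are given as a unit quaternion [w, x, y, z].
In Python, from bench import arm, camrig, hand_in gives the robot as it stands (arm), with the cameras (camrig) and the job as plain functions.
- The arm moves only by the shell command python3 jog.py, which reads ROWS from standard input. ROWS is a JSON object whose key "ticks" holds a list of rows, 1 to 8 of them, each of 7 numbers: the finger opening in m, then dx, dy, dz in normalised numbers (1 is 0.4 m), then a rotation vector rx, ry, rz in a scale on which 1.0 is pi rad; each row shifts and turns the commanded pose from where the row before left it, along the tool's axes as they then stand; what a row does not reach is not made up. A row lasts 1/12 s, in which the tool goes at most 0.0417 m and 0.125 rad, less where a joint would pass 70% of its speed; a pose out of reach is approached as far as the arm can. The fingers move at their own pace and stop on an object; the grip force is fixed at half the most. Time passes only in rows, so rows that do not move let the fingers close. It prints the time, the measured TCP pose, the force, the opening and the grip force at its end. No shift or turn number may pass 1 either way. Input that does not fit is refused with a message, and nothing moves.
- arm.read_state(): the state, without advancing time (a new reading comes with each control period).
- camrig.get_image(name): name is "side" or "top" or "wrist"; returns a dict with "image" (384x512x3 uint8, red, green, blue), "intrinsics" (3x3 intrinsics, pixels), "extrinsics" (4x4, takes a point from camera to world coordinates); the wrist camera has in their place "tool_from_camera" (4x4, takes a point from camera to tool coordinates, whose origin is the TCP and whose axes are the flange's). Camera axes: x right, y up, looking along -z (the intrinsics and any distortion apply to the point x, -y, -z); pixel columns grow to the right and rows downward; lengths in m; the calibration is good to about 2 mm. A picture is of the moment at which its call begins: read the wrist's pose just before it. There is no depth.
- hand_in(): hands the job in; it is judged then, once.
The state is a dict: "t": time; "joint_pos": joint angles; "joint_vel": joint speeds; "joint_torque": joint torques, N m; "eef_pos": TCP position; "tcp_rot": TCP orientation; "ft_force": force on the tool from outside, world axes, zero at the start; "wrist_torque": the same for the moment, N m; "finger_gap": finger opening in m; "gripper_force": force on a finger pad.
Only numpy, scipy, OpenCV 4.12 (cv2) and the standard library are available. Lean on these libraries where they do the work, as an engineer would, in place of code of your own. Each camera call takes 0.05 s, during which the arm holds its last target. There are 200 camera calls.

## Working session

There is one attempt and no reset: what is moved stays moved. The work goes in short steps, Python scripts to look and compute and a shell command to move; the robot and the scene stay as the last step left them, time stands still between calls to the robot, and variables do not carry over. Pictures are saved under pics/ and viewed, at most 10 in all, crops included, and the job is handed in when it is done.

```bash
ls; mkdir -p pics
python3 - <<'E'
from bench import arm, camrig, hand_in
import cv2,numpy as np
s=arm.read_state();print(s)
ims=[]
for n in("top","side"):
    d=camrig.get_image(n);cv2.imwrite(f"pics/{n}0.png",d["image"][:,:,::-1]);print(n,d["intrinsics"],d["extrinsics"],[k for k in d])
    np.savez(f"pics/{n}.npz",K=d["intrinsics"],E=d["extrinsics"])
E
```

```text
bench.py
jog.py
pics
{'t': 0.0, 'joint_pos': array([-1.21203829e+00,  4.23801263e-01,  1.63068991e+00, -8.38060429e-06,
        1.08862452e+00, -1.90070317e-02]), 'joint_vel': array([-0.00159855,  0.00040252, -0.00038897,  0.00116235,  0.00024213,
       -0.00162906]), 'joint_torque': array([ 1.77405022e-03, -5.44616890e+01, -2.73658437e+01,  6.45376160e-02,
        2.26931105e-02, -1.31226798e-04]), 'eef_pos': array([ 0.23036083, -0.58043281,  0.24692643]), 'tcp_rot': array([-7.49931873e-04,  9.82214015e-01,  1.87763279e-01, -1.32400092e-04]), 'ft_force': array([-0.09659997, -0.00795315, -0.07564499]), 'wrist_torque': array([ 0.03770223,  0.03049181, -0.00797842]), 'gripper_force': 0.0, 'finger_gap': 0.08779744927378577}
top [[356.67212542   0.         251.2004641 ]
 [  0.         356.67212542 188.67555629]
 [  0.           0.           1.        ]] [[ 0.01334083  0.99257255 -0.12092047  0.40107248]
 [-0.99989676  0.01388836  0.00368632  0.01119092]
 [ 0.00533833  0.12085881  0.99265535  1.04863923]
 [ 0.          0.          0.          1.        ]] ['image', 'intrinsics', 'extrinsics']
side [[374.25550031   0.         252.04442174]
 [  0.         374.25550031 187.43681149]
 [  0.           0.           1.        ]] [[-0.96095701  0.20619938 -0.18450866  0.29901925]
 [-0.27617979 -0.75556016  0.59401479  0.7549081 ]
 [-0.01692191  0.62178024  0.78300893  1.000032  ]
 [ 0.          0.          0.          1.        ]] ['image', 'intrinsics', 'extrinsics']
```

View pics/top0.png

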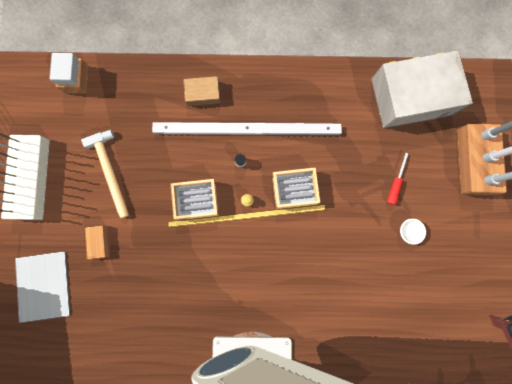

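View pics/side0.png

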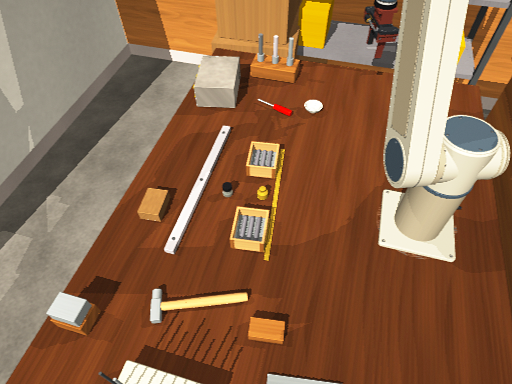

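Top view: left crate at about (194,199), right crate at (296,188), strip from (170,224) to (324,208), rail from (153,128) to (340,130), weight at (247,200), jar at (240,160). The side view shows the same layout, with the left crate at (250,228) and the right at (263,160). Next I measure corners.

```bash
cat > h.py <<'E'
import cv2,numpy as np
C={n:np.load(f"pics/{n}.npz") for n in("top","side")}
def ray(n,p):
    K,E=C[n]["K"],C[n]["E"]
    v=np.array([(p[0]-K[0,2])/K[0,0],-(p[1]-K[1,2])/K[1,1],-1.])
    return E[:3,3],E[:3,:3]@v
def plane(n,p,z):
    o,d=ray(n,p);return o+d*(z-o[2])/d[2]
def proj(n,P):
    K,E=C[n]["K"],C[n]["E"]
    c=E[:3,:3].T@(np.array(P)-E[:3,3]);return np.array([K[0,2]+K[0,0]*c[0]/-c[2],K[1,2]-K[1,1]*c[1]/-c[2]])
def tri(p,q):
    o1,d1=ray("top",p);o2,d2=ray("side",q)
    s=np.linalg.lstsq(np.c_[d1,-d2],o2-o1,rcond=None)[0]
    a,b=o1+s[0]*d1,o2+s[1]*d2
    return (a+b)/2,np.linalg.norm(a-b)
def blobs(im,lo,hi,roi,close=0,amin=15):
    h=cv2.cvtColor(im,cv2.COLOR_BGR2HSV);m=cv2.inRange(h,lo,hi)
    k=np.zeros_like(m);x0,y0,x1,y1=roi;k[y0:y1,x0:x1]=255;m&=k
    if close:m=cv2.morphologyEx(m,cv2.MORPH_CLOSE,np.ones((close,close)))
    return [c for c in cv2.findContours(m,cv2.RETR_EXTERNAL,cv2.CHAIN_APPROX_NONE)[0] if cv2.contourArea(c)>=amin]
E
python3 - <<'E'
from h import *
t=cv2.imread("pics/top0.png");s=cv2.imread("pics/side0.png")
ht=cv2.cvtColor(t,cv2.COLOR_BGR2HSV);hs=cv2.cvtColor(s,cv2.COLOR_BGR2HSV)
print("HSV rim",ht[180:186,194],"strip",ht[214:220,240],"rail",ht[126:132,220],"wood",ht[240,240])
a=np.vstack([cv2.resize(t[115:235,145:345],None,fx=4,fy=4,interpolation=cv2.INTER_CUBIC)])
b=cv2.resize(s[120:260,160:290],None,fx=4,fy=4,interpolation=cv2.INTER_CUBIC)
cv2.imwrite("pics/c1.png",a);cv2.imwrite("pics/c2.png",b)
E
```

```text
HSV rim [[ 13 127 171]
 [ 24  73 254]
 [ 26  60 255]
 [ 17 108 232]
 [ 15  98 180]
 [ 16  21 160]] strip [[ 24 129 249]
 [ 26 120 252]
 [ 26 121 253]
 [ 26 122 252]
 [ 24 130 249]
 [ 16 143 192]] rail [[  0   1 255]
 [  0   1 255]
 [  0   1 255]
 [  0   1 255]
 [  0   1 255]
 [  0   1 255]] wood [ 10 138 155]
```

View pics/c1.png

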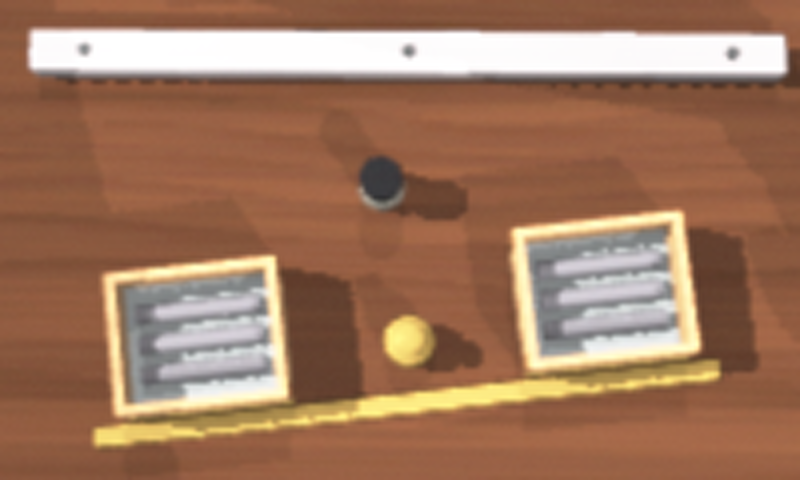

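View pics/c2.png

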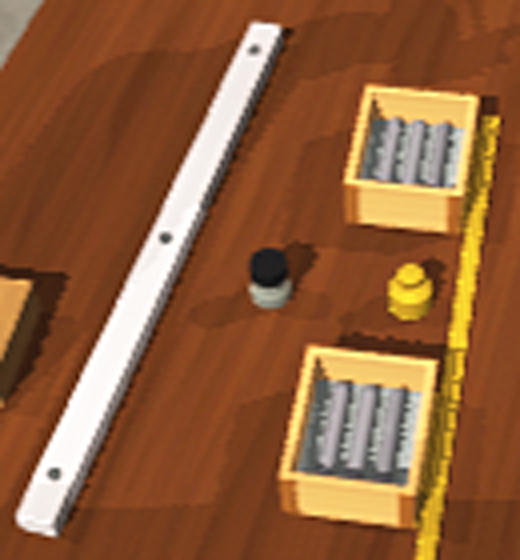

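Crop c1 shows the rim corners clearly: left crate (104,272), (275,257), (290,403), (117,418); right crate (513,229), (683,211), (699,353), (530,370). Crop c2 shows the left crate's rim at (312,347), (437,357), (288,478), (415,493).

Run:
```python
from h import *
np.set_printoptions(precision=4,suppress=True)
T=lambda p:np.array(p)/4+[145,115]-.375
S=lambda p:np.array(p)/4+[160,120]-.375
L=[(104,272),(275,257),(290,403),(117,418)];R=[(513,229),(683,211),(699,353),(530,370)]
LS=[(288,478),(312,347),(437,357),(415,493)];RS=[(347,183),(368,86),(478,95),(463,193)]
for n,c,s in(("L",L,LS),("R",R,RS)):
    for a,b in zip(c,s):
        P,e=tri(T(a),S(b));print(n,P,e)
    q=np.array([plane("top",T(a),.05) for a in c])[:,:2];print(q,q.mean(0))
    fl=q[0]-q[3];fr=q[1]-q[2];f=fl+fr;w=(q[0]-q[1])+(q[3]-q[2])
    print("yaw depth",np.arctan2(f[1],f[0]),"yaw width",np.arctan2(-w[0],w[1]),np.linalg.norm(f)/2,np.linalg.norm(w)/2)
print("strip",[plane("top",T(p),.0045)[:2] for p in((95,437),(718,371))])
print("rail near face top",[plane("top",T(p),.022)[:2] for p in((31,71),(785,75))],"far",[plane("top",T(p),.022)[:2] for p in((31,30),(785,36))])
print(tri(T((31,71)),S((56,532))),tri(T((785,75)),S((279,32))))
print("rail holes",tri(T((84,48)),S((54,473))),tri(T((733,53)),S((254,49))))
print("weight",plane("top",T((409,340)),.04)[:2],"jar",plane("top",T((381,178)),.043)[:2])
```

```text
L [0.5323 0.2347 0.0484] 0.00930452088000632
L [0.5484 0.1151 0.0448] 0.003095069114564033
L [0.4477 0.1019 0.0501] 0.0028980901726830465
L [0.4344 0.2222 0.049 ] 0.00043423004142170994
[[0.5367 0.2352]
 [0.5491 0.1148]
 [0.4463 0.1017]
 [0.4342 0.2219]] [0.4916 0.1684]
yaw depth 0.12773394556847417 yaw width 0.10138733080253846 0.10357122942132439 0.12091604314211267
R [ 0.57   -0.0537  0.049 ] 0.0034784139122998525
R [ 0.5861 -0.1754  0.0442] 0.002530200450176691
R [ 0.4852 -0.1847  0.0496] 9.562271007738793e-05
R [ 0.4706 -0.0659  0.052 ] 0.0017012958346404423
[[ 0.5716 -0.0534]
 [ 0.5863 -0.1742]
 [ 0.4852 -0.1846]
 [ 0.4716 -0.0659]] [ 0.5287 -0.1195]
yaw depth 0.11349016948086704 yaw width 0.1174984680496616 0.10118213662834058 0.12059234339133595
strip [array([0.4217, 0.247 ]), array([ 0.476 , -0.2073])]
rail near face top [array([0.6895, 0.3013]), array([ 0.6947, -0.2558])] far [array([0.7206, 0.3028]), array([ 0.7244, -0.2563])]
(array([0.6908, 0.3041, 0.0107]), np.float64(0.0034847762713365706)) (array([ 0.6991, -0.2594,  0.0081]), np.float64(0.0008848085888765349))
rail holes (array([0.707 , 0.263 , 0.0215]), np.float64(0.0012232967954638268)) (array([ 0.7106, -0.2178,  0.0209]), np.float64(0.0011474877117417868))
weight [0.4925 0.0193] jar [0.6085 0.0411]
```

```bash
cat >> h.py <<'E'
from scipy.spatial.transform import Rotation as Ro
def pose(s):
    q=s["tcp_rot"];return np.array(s["eef_pos"]),Ro.from_quat([q[1],q[2],q[3],q[0]])
def tool(yaw,tilt): # tool x at heading yaw, z down, then fingers lean back toward the robot by tilt
    X=np.array([np.cos(yaw),np.sin(yaw),0]);Z=-np.cos(tilt)*np.array([0,0,1])-np.sin(tilt)*X
    Y=np.cross(Z,X);Y/=np.linalg.norm(Y);return Ro.from_matrix(np.c_[np.cross(Y,Z),Y,Z])
E
python3 - <<'E'
from h import *
from bench import arm, camrig, hand_in
np.set_printoptions(precision=3,suppress=True)
s=arm.read_state();d=camrig.get_image("wrist");print(d["intrinsics"],d["tool_from_camera"])
p,R=pose(s);print(R.as_matrix());T=tool(.118,.5);print(T.as_matrix(),(R.inv()*tool(.118,0)).as_rotvec())
# where camera sits for the tilted tool
print(T.as_matrix()@d["tool_from_camera"][:3,3], -T.as_matrix()@d["tool_from_camera"][:3,2])
# required rotation, and tool-axis shift to hover behind L
h=np.array([.118]);X=np.array([np.cos(.118),np.sin(.118),0]);
tip=np.array([.4916,.1684,0])+X*.10+[0,0,.12]
tcp=tip-.025*T.as_matrix()[:,2];print(tip,tcp,p,R.inv().apply(tcp-p))
E
```

```text
[[313.871   0.    256.891]
 [  0.    313.871 187.67 ]
 [  0.      0.      1.   ]] [[-0.001  0.969  0.248  0.067]
 [ 1.     0.001 -0.     0.   ]
 [-0.     0.248 -0.969 -0.137]
 [ 0.     0.     0.     1.   ]]
[[ 0.929  0.369 -0.   ]
 [ 0.369 -0.929  0.001]
 [ 0.    -0.001 -1.   ]]
[[ 0.871  0.118 -0.476]
 [ 0.103 -0.993 -0.056]
 [-0.479  0.    -0.878]] [-0.001  0.     0.26 ]
[0.123 0.014 0.088] [-0.677 -0.08  -0.731]
[0.591 0.18  0.12 ] [0.603 0.182 0.142] [ 0.23  -0.58   0.247] [ 0.627 -0.571  0.106]
```

Units first: shifts go in shares of 0.4 m and turns go in shares of pi rad. So 0.03 m is 0.075, -0.0253 m is -0.0633.

```bash
echo '{"ticks":[[0.06, 0.075, -0.0633, 0.0025, 0, 0, 0], [0.06, 0.075, -0.0633, 0.0025, 0, 0, 0], [0.06, 0.075, -0.0633, 0.0025, 0, 0, 0], [0.06, 0.075, -0.0633, 0.0025, 0, 0, 0], [0.06, 0.075, -0.0633, 0.0025, 0, 0, 0], [0.06, 0.075, -0.0633, 0.0025, 0, 0, 0], [0.06, 0.075, -0.0633, 0.0025, 0, 0, 0], [0.06, 0.075, -0.0633, 0.0025, 0, 0, 0]]}' | python3 jog.py
echo '{"ticks":[[0.06, 0.075, -0.0633, 0.0025, 0, 0, 0], [0.06, 0.075, -0.0633, 0.0025, 0, 0, 0], [0.06, 0.075, -0.0633, 0.0025, 0, 0, 0], [0.06, 0.075, -0.0633, 0.0025, 0, 0, 0], [0.06, 0.075, -0.0633, 0.0025, 0, 0, 0], [0.06, 0.075, -0.0633, 0.0025, 0, 0, 0], [0.06, 0.075, -0.0633, 0.0025, 0, 0, 0], [0.06, 0.075, -0.0633, 0.0025, 0, 0, 0]]}' | python3 jog.py
echo '{"ticks":[[0.06, 0.075, -0.0633, 0.0025, 0, 0, 0], [0.06, 0.075, -0.0633, 0.0025, 0, 0, 0], [0.06, 0.075, -0.0633, 0.0025, 0, 0, 0], [0.06, 0.075, -0.0633, 0.0025, 0, 0, 0], [0.06, 0.075, -0.0633, 0.0025, 0, 0, 0], [0.06, 0, 0, 0, 0, 0, 0.0286], [0.06, 0, 0, 0, 0, 0, 0.0286], [0.06, 0, 0, 0, 0, 0, 0.0255]]}' | python3 jog.py
echo '{"ticks":[[0.06, 0, 0, 0, 0, -0.0318, 0], [0.06, 0, 0, 0, 0, -0.0318, 0], [0.06, 0, 0, 0, 0, -0.0318, 0], [0.06, 0, 0, 0, 0, -0.0318, 0], [0.06, 0, 0, 0, 0, -0.0318, 0], [0.06, 0, 0, 0, 0, -0.0318, 0], [0.06, 0, 0, 0, 0, -0.0318, 0], [0.06, 0, 0, 0, 0, -0.0318, 0]]}' | python3 jog.py
cat > go.py <<'E'
# usage: go.py yaw tilt  x y z(tip target) -> shift and turn in the tool's axes
import sys
from h import *
from bench import arm, camrig, hand_in
np.set_printoptions(precision=4,suppress=True)
a=[float(v) for v in sys.argv[1:]]
p,R=pose(arm.read_state());tip=p+.025*R.as_matrix()[:,2]
print("t",arm.read_state()["t"],"tip",tip,"turn",(R.inv()*tool(a[0],a[1])).as_rotvec(),"shift",R.inv().apply(np.array(a[2:5])-tip))
E
python3 go.py .118 .8 .572 .178 .05
```

```text
t: 0.82
eef_pos: [0.3793, -0.3024, 0.2396]
tcp_rot: [-0.0, 0.982, 0.188, -0.0]
ft_force: [1.2, -0.2, 0.5]
finger_gap: 0.0599
gripper_force: 0.0
t: 1.48
eef_pos: [0.5278, -0.0256, 0.2316]
tcp_rot: [0.0, 0.982, 0.188, -0.0]
ft_force: [0.0, 0.1, -0.0]
finger_gap: 0.06
gripper_force: 0.0
t: 2.15
eef_pos: [0.62, 0.1464, 0.2259]
tcp_rot: [0.0, 0.998, 0.057, -0.001]
ft_force: [0.7, 0.2, 0.1]
finger_gap: 0.06
gripper_force: 0.0
t: 2.82
eef_pos: [0.6205, 0.1453, 0.2267]
tcp_rot: [0.023, 0.919, 0.054, -0.391]
ft_force: [0.8, 0.9, -0.8]
finger_gap: 0.0603
gripper_force: 0.0
t 2.8167 tip [0.6026 0.1432 0.2094] turn [-0.0002  0.0043 -0.0001] shift [ 0.0966 -0.0381  0.1295]
```

To row units: 0.023 m is 0.0575, 0.0193 m is 0.0483.

```bash
echo '{"ticks":[[0.06, 0.0483, -0.016, 0.0575, 0, 0, 0], [0.06, 0.0483, -0.016, 0.0575, 0, 0, 0], [0.06, 0.0483, -0.016, 0.0575, 0, 0, 0], [0.06, 0.0483, -0.016, 0.0575, 0, 0, 0], [0.06, 0.0483, -0.016, 0.0575, 0, 0, 0], [0.06, 0.0483, -0.016, 0.0575, 0, 0, 0], [0.06, 0, 0, 0, 0, 0, 0]]}' | python3 jog.py
python3 go.py .118 .8 .5513 .1755 .03
python3 - <<'E'
from h import *
import cv2
from bench import arm, camrig, hand_in
d=camrig.get_image("wrist");cv2.imwrite("pics/w1.png",d["image"][:,:,::-1])
def tip(th,w=.030):
    n=np.array([np.cos(th),np.sin(th)]);wd=np.array([-n[1],n[0]]);e=np.array([-.00697,.00717])
    sup=min(e@n,-e@n)   # nearest end-face edge to the wall
    return n*(.099-sup)+wd*(w-.004+0)+[-.051,.004]
a=0.8;X=np.array([np.cos(a),-np.sin(a)]);Z=np.array([-np.sin(a),-np.cos(a)])
prev=None
for th in np.r_[np.arange(0,1.21,.1)]:
    p=tip(th);
    print("%.2f"%th,p.round(4),None if prev is None else np.round([X@(p-prev),Z@(p-prev)],4));prev=p
E
```

```text
t: 3.4
eef_pos: [0.5932, 0.1814, 0.0414]
tcp_rot: [0.024, 0.918, 0.054, -0.393]
ft_force: [-1.6, -0.7, -0.9]
finger_gap: 0.0597
gripper_force: 0.0
t 3.4 tip [0.5752 0.1792 0.0242] turn [ 0.0013  0.0097 -0.0002] shift [-0.0209  0.0009  0.0135]
0.00 [0.055 0.03 ] None
0.10 [0.0511 0.0404] [-0.0101 -0.0045]
0.20 [0.0462 0.0502] [-0.0105 -0.0033]
0.30 [0.0402 0.0594] [-0.0107 -0.0022]
0.40 [0.0334 0.0679] [-0.0108 -0.001 ]
0.50 [0.0258 0.0756] [-0.0108  0.0001]
0.60 [0.0174 0.0823] [-0.0107  0.0013]
0.70 [0.0085 0.0881] [-0.0104  0.0024]
0.80 [-0.0005  0.0933] [-0.01    0.0028]
0.90 [-0.009   0.0987] [-0.0098  0.0024]
1.00 [-0.0182  0.1033] [-0.0096  0.0034]
1.10 [-0.0278  0.1069] [-0.0093  0.0044]
1.20 [-0.0379  0.1096] [-0.0089  0.0054]
```

View pics/w1.png

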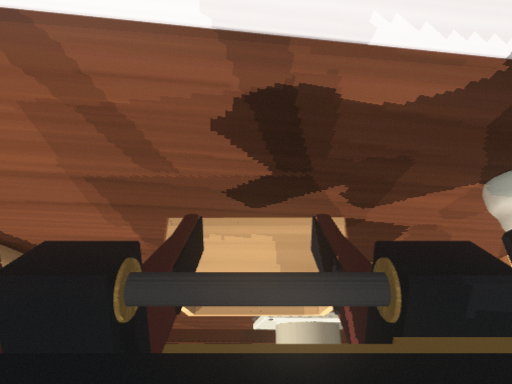

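The wrist view shows the far wall of the left crate (columns 165–345) centred between the fingers (columns 200–315). Now I approach to contact.

To row units: -0.0058 m is -0.0145, 0.0038 m is 0.0095.

```bash
echo '{"ticks":[[0.06, -0.0145, 0, 0.0095, 0, 0, 0], [0.06, -0.0145, 0, 0.0095, 0, 0, 0], [0.06, -0.0145, 0, 0.0095, 0, 0, 0], [0.06, -0.0145, 0, 0.0095, 0, 0, 0], [0.06, 0, 0, 0, 0, 0, 0]]}' | python3 jog.py
python3 go.py .118 .8 .5462 .1749 .03
echo '{"ticks":[[0.06, -0.0125, 0, -0.0055, 0, 0, 0], [0.06, -0.0125, 0, -0.0055, 0, 0, 0], [0.06, -0.013, 0, -0.0043, 0, 0, 0], [0.06, -0.013, 0, -0.0043, 0, 0, 0]]}' | python3 jog.py
python3 go.py .118 .8 .5374 .174 .05; python3 -c "
from bench import arm, camrig, hand_in
import cv2
cv2.imwrite('pics/s1.png',camrig.get_image('side')['image'][120:280,170:310,::-1].repeat(3,0).repeat(3,1))"
```

```text
t: 3.87
eef_pos: [0.57, 0.1779, 0.0555]
tcp_rot: [0.023, 0.92, 0.054, -0.388]
ft_force: [0.2, -0.7, 0.5]
finger_gap: 0.06
gripper_force: 0.0
t 3.8667 tip [0.5522 0.1758 0.038 ] turn [-0.0004 -0.0011 -0.0001] shift [0.0015 0.0002 0.0099]
t: 4.2
eef_pos: [0.5621, 0.1771, 0.0743]
tcp_rot: [0.023, 0.92, 0.054, -0.388]
ft_force: [-0.3, 0.5, 0.7]
finger_gap: 0.0598
gripper_force: 0.0
t 4.2 tip [0.5443 0.175  0.0569] turn [-0.0003 -0.0007 -0.0001] shift [0.0001 0.0002 0.0098]
```

View pics/s1.png

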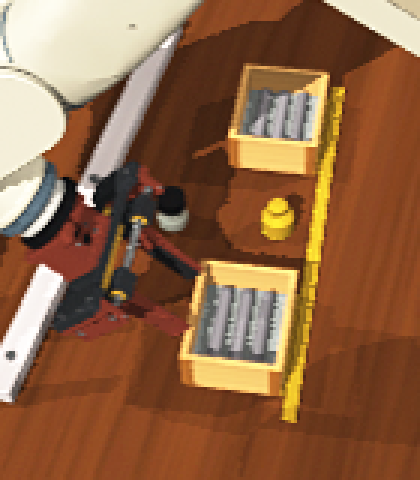

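The picture shows the crate still flat. The tip passed just above the rim, because the earlier reading was taken before the arm had settled. I back off, lower to 30 mm, and approach again with settling rows.

To row units: -0.0086 m is -0.0215, 0.0084 m is 0.021.

```bash
echo '{"ticks":[[0.06, 0.021, 0, -0.0215, 0, 0, 0], [0.06, 0.0163, 0, 0.0155, 0, 0, 0], [0.06, 0.0163, 0, 0.0155, 0, 0, 0], [0.06, 0.0163, 0, 0.0155, 0, 0, 0], [0.06, 0, 0, 0, 0, 0, 0], [0.06, 0, 0, 0, 0, 0, 0], [0.06, 0, 0, 0, 0, 0, 0]]}' | python3 jog.py
python3 go.py .118 .8 .5462 .1749 .03
```

```text
t: 4.83
eef_pos: [0.5738, 0.1785, 0.0462]
tcp_rot: [0.023, 0.919, 0.054, -0.389]
ft_force: [-0.1, 0.1, -0.0]
finger_gap: 0.06
gripper_force: 0.0
t 4.8333 tip [0.5559 0.1764 0.0288] turn [ 0.      0.0011 -0.0001] shift [-0.0077  0.0004  0.0063]
```

To row units: -0.0038 m is -0.0095, 0.0031 m is 0.0078.

```bash
echo '{"ticks":[[0.06, -0.0095, 0, 0.0078, 0, 0, 0], [0.06, -0.0095, 0, 0.0078, 0, 0, 0], [0.06, 0, 0, 0, 0, 0, 0], [0.06, 0, 0, 0, 0, 0, 0]]}' | python3 jog.py
python3 go.py .118 .8 .5462 .1749 .03
echo '{"ticks":[[0.06, -0.0125, 0, -0.0055, 0, 0, 0], [0.06, -0.0125, 0, -0.0055, 0, 0, 0], [0.06, -0.013, 0, -0.0043, 0, 0, 0], [0.06, -0.013, 0, -0.0043, 0, 0, 0], [0.06, 0, 0, 0, 0, 0, 0], [0.06, 0, 0, 0, 0, 0, 0]]}' | python3 jog.py
python3 go.py .118 .8 .5374 .174 .05; python3 -c "
from bench import arm, camrig, hand_in
import cv2
cv2.imwrite('pics/s2.png',camrig.get_image('side')['image'][120:280,170:310,::-1].repeat(3,0).repeat(3,1))"
```

```text
t: 5.17
eef_pos: [0.5656, 0.1777, 0.0485]
tcp_rot: [0.023, 0.92, 0.054, -0.387]
ft_force: [5.2, 0.4, -0.7]
finger_gap: 0.0599
gripper_force: 2.5
t 5.1667 tip [0.5479 0.1756 0.031 ] turn [-0.0005 -0.0043  0.0002] shift [-0.0005  0.0005  0.0019]
t: 5.67
eef_pos: [0.5562, 0.1765, 0.0683]
tcp_rot: [0.023, 0.92, 0.054, -0.388]
ft_force: [5.1, 1.8, 1.5]
finger_gap: 0.0604
gripper_force: 2.8
t 5.6667 tip [0.5384 0.1744 0.0509] turn [-0.0002 -0.0012 -0.    ] shift [-0.0001  0.0003  0.0014]
```

View pics/s2.png

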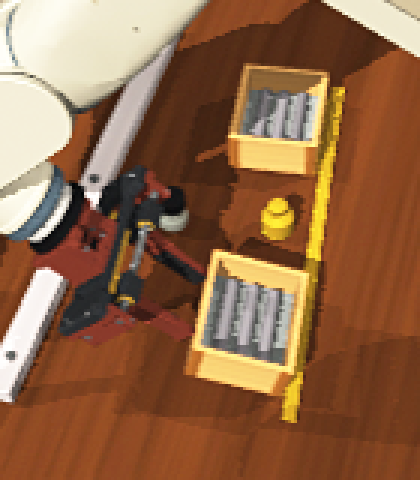

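Contact is at 5 N and the left crate is tilting with its heel at the strip. I follow the arc on up to about 1.15 rad.

To row units: -0.0054 m is -0.0135, -0.0053 m is -0.0133.

```bash
echo '{"ticks":[[0.06, -0.0135, 0, -0.0028, 0, 0, 0], [0.06, -0.0135, 0, -0.0028, 0, 0, 0], [0.06, -0.0135, 0, -0.0013, 0, 0, 0], [0.06, -0.0135, 0, -0.0013, 0, 0, 0], [0.06, -0.0135, 0, 0, 0, 0, 0], [0.06, -0.0135, 0, 0, 0, 0, 0], [0.06, -0.0133, 0, 0.0018, 0, 0, 0], [0.06, -0.0133, 0, 0.0018, 0, 0, 0]]}' | python3 jog.py
echo '{"ticks":[[0.06, -0.013, 0, 0.003, 0, 0, 0], [0.06, -0.013, 0, 0.003, 0, 0, 0], [0.06, -0.0125, 0, 0.0035, 0, 0, 0], [0.06, -0.0125, 0, 0.0035, 0, 0, 0], [0.06, -0.0123, 0, 0.003, 0, 0, 0], [0.06, -0.0123, 0, 0.003, 0, 0, 0], [0.06, 0, 0, 0, 0, 0, 0]]}' | python3 jog.py
python3 go.py .118 .8 .474 .166 .1033
python3 -c "
from bench import arm, camrig, hand_in
import cv2
cv2.imwrite('pics/w2.png',camrig.get_image('wrist')['image'][:,:,::-1])
a=camrig.get_image('side')['image'][120:280,170:310,::-1].repeat(3,0).repeat(3,1);cv2.imwrite('pics/s3.png',a)
import numpy as np
w=cv2.imread('pics/w2.png');w=cv2.resize(w,(373,280));c=np.zeros((480,800,3),np.uint8);c[:,:420]=a;c[:280,425:798]=w;cv2.imwrite('pics/m3.png',c)"
```

```text
t: 6.38
eef_pos: [0.5267, 0.1729, 0.1001]
tcp_rot: [0.023, 0.919, 0.054, -0.389]
ft_force: [2.4, -0.7, 0.1]
finger_gap: 0.0601
gripper_force: 0.7
t: 6.97
eef_pos: [0.5004, 0.1698, 0.1169]
tcp_rot: [0.023, 0.919, 0.054, -0.389]
ft_force: [2.5, -0.3, 1.6]
finger_gap: 0.0601
gripper_force: 1.1
t 6.9667 tip [0.4826 0.1677 0.0995] turn [-0.0001  0.0005 -0.0001] shift [-0.0088  0.0007  0.0036]
```

View pics/m3.png

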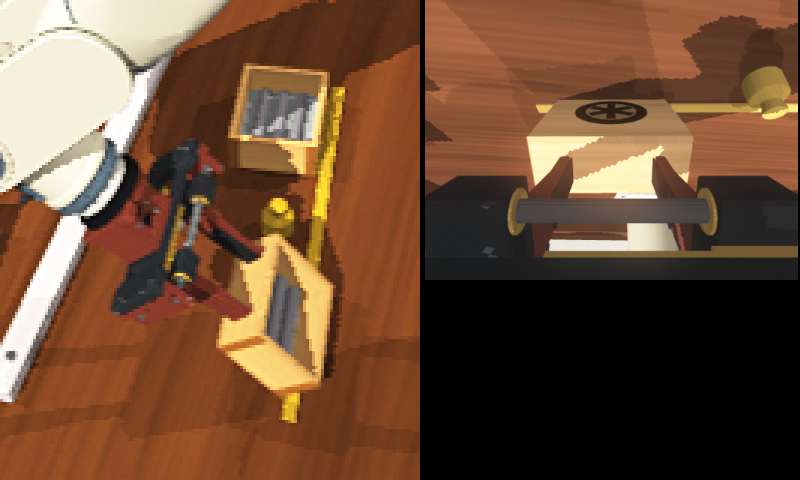

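The wrist view shows a dark disc with a star at about (610,112) of the montage, so the left crate carries the stamp. Tilt is about 0.9 rad. I raise it to about 1.13, hold, then let it down along the same arc.

To row units: -0.0048 m is -0.012, -0.0047 m is -0.0118.

```bash
echo '{"ticks":[[0.06, -0.012, 0, 0.0043, 0, 0, 0], [0.06, -0.012, 0, 0.0043, 0, 0, 0], [0.06, -0.0118, 0, 0.0055, 0, 0, 0], [0.06, -0.0118, 0, 0.0055, 0, 0, 0], [0.06, -0.0068, 0, 0.0038, 0, 0, 0], [0.06, 0, 0, 0, 0, 0, 0], [0.06, 0, 0, 0, 0, 0, 0], [0.06, 0, 0, 0, 0, 0, 0]]}' | python3 jog.py
python3 go.py .118 .8 .462 .165 .1077
python3 - <<'E'
from h import *
from bench import arm, camrig, hand_in
s=arm.read_state();d=camrig.get_image("wrist");im=d["image"][:,:,::-1].copy();cv2.imwrite("pics/w3.png",im)
p,R=pose(s)
# tilt from toe-edge of underside vs heel: cast the underside's top edge (toe) : find pale-wood region columns/rows near centre
h=cv2.cvtColor(im,cv2.COLOR_BGR2HSV);col=h[100:300,256];print(s["ft_force"]);
for r in range(100,290,8):print(r,h[r,225],h[r,300])
E
echo '{"ticks":[[0.06, 0, 0, 0, 0, 0, 0], [0.06, 0, 0, 0, 0, 0, 0], [0.06, 0, 0, 0, 0, 0, 0]]}' | python3 jog.py
```

```text
t: 7.73
eef_pos: [0.4795, 0.1673, 0.1253]
tcp_rot: [0.023, 0.919, 0.054, -0.389]
ft_force: [0.1, -0.6, 2.1]
finger_gap: 0.0597
gripper_force: 1.0
t 7.7333 tip [0.4617 0.1652 0.1079] turn [-0.0001  0.0002 -0.0002] shift [ 0.0003  0.0003 -0.0001]
[ 0.08412853 -0.56580784  2.12692637]
100 [  9 153 113] [ 10 152 144]
108 [ 10 139  68] [ 11 143  80]
116 [ 15 123 158] [ 16 124 173]
124 [ 13 131  41] [ 15 123 157]
132 [ 16 119 114] [ 12 119  43]
140 [ 15 121  82] [ 14 121  42]
148 [ 13 122  67] [ 13 122  44]
156 [ 13 144  55] [ 16 122 178]
164 [ 15 123 180] [ 16 123 179]
172 [ 15 124 175] [ 15 121 177]
180 [ 15 126 174] [ 15 124 171]
188 [ 15 128 180] [ 15 125 175]
196 [ 25  64 254] [ 15 123 186]
204 [ 16 118 224] [ 15 122 201]
212 [ 15 122 217] [ 24  72 254]
220 [ 16 125 213] [ 26  56 255]
228 [ 15 120 219] [ 27  52 255]
236 [ 22  89 251] [ 26  57 255]
244 [ 26  59 255] [ 26  51 255]
252 [ 24  70 254] [ 25  64 255]
260 [ 10 150 151] [ 25   6 254]
268 [ 11 149 140] [ 22  28 245]
276 [10 72 88] [ 12  70 102]
284 [12 58 88] [ 12  58 101]
t: 8.03
eef_pos: [0.4796, 0.1674, 0.1253]
tcp_rot: [0.023, 0.919, 0.054, -0.389]
ft_force: [1.5, 0.8, 1.9]
finger_gap: 0.0597
gripper_force: 1.0
```

```bash
cat > tilt.py <<'E'
import sys
from h import *
from bench import arm, camrig, hand_in
p,R=pose(arm.read_state());d=camrig.get_image("wrist");im=np.ascontiguousarray(d["image"][:,:,::-1]);cv2.imwrite(sys.argv[1],im)
K,M=d["intrinsics"],np.array(d["tool_from_camera"])
A=R.as_matrix();o=p+A@M[:3,3]
X=np.array([np.cos(.118),np.sin(.118),0])
def rr(c,r):
    v=A@M[:3,:3]@np.array([(c-K[0,2])/K[0,0],-(r-K[1,2])/K[1,1],-1]);return v
v=cv2.cvtColor(im,cv2.COLOR_BGR2HSV)[:,:,2].astype(int);h=cv2.cvtColor(im,cv2.COLOR_BGR2HSV)[:,:,0]
for c in (200,225,310):
    g=np.diff(v[:,c].astype(float));print(c,"steps",[(r,int(g[r])) for r in range(85,240) if abs(g[r])>18 and 1])
    for hr,tr in ((float(sys.argv[2]),float(sys.argv[3])),):
        q=rr(c,hr);H=o+q*(.002-o[2])/q[2];t=rr(c,tr)
        hu=(H-o)@X;f=lambda k:np.hypot(k*(t@X)-hu,o[2]+k*t[2]-.002)-.1
        ks=np.linspace(.05,.6,2000);fs=np.array([f(k) for k in ks]);i=[j for j in range(len(ks)-1) if fs[j]*fs[j+1]<0]
        print([(round(float(np.arctan2(o[2]+ks[j]*t[2]-.002,ks[j]*(t@X)-hu)),3)) for j in i],"heel",H.round(4))
E
python3 tilt.py pics/w4.png 112 192
```

```text
200 steps [(107, -44), (110, 83), (190, 73), (208, -21), (209, -24), (215, -61), (216, -40)]
[1.167, 2.986] heel [0.439  0.2063 0.002 ]
225 steps [(106, -46), (109, 24), (110, 67), (118, -54), (119, -59), (127, 35), (129, -38), (130, 42), (131, 21), (139, -33), (140, -28), (144, 30), (145, 26), (147, -36), (159, 42), (160, 69), (189, 30), (190, 45), (197, -25), (198, -22), (235, 37)]
[1.167, 2.986] heel [0.4413 0.1872 0.002 ]
310 steps [(100, -49), (109, 41), (110, 53), (206, 52)]
[1.167, 2.986] heel [0.4489 0.1224 0.002 ]
```

Tilt measures about 1.16 rad (66°). Letting it down by reversing the arc.

To row units: 0.005 m is 0.0125, 0.0049 m is 0.0123.

```bash
echo '{"ticks":[[0.06, 0.0068, 0, -0.0038, 0, 0, 0], [0.06, 0.0118, 0, -0.0055, 0, 0, 0], [0.06, 0.0118, 0, -0.0055, 0, 0, 0], [0.06, 0.012, 0, -0.0043, 0, 0, 0], [0.06, 0.012, 0, -0.0043, 0, 0, 0], [0.06, 0.0123, 0, -0.003, 0, 0, 0], [0.06, 0.0123, 0, -0.003, 0, 0, 0], [0.06, 0.0125, 0, -0.0035, 0, 0, 0]]}' | python3 jog.py
echo '{"ticks":[[0.06, 0.0125, 0, -0.0035, 0, 0, 0], [0.06, 0.013, 0, -0.003, 0, 0, 0], [0.06, 0.013, 0, -0.003, 0, 0, 0], [0.06, 0.0133, 0, -0.0018, 0, 0, 0], [0.06, 0.0133, 0, -0.0018, 0, 0, 0], [0.06, 0.0135, 0, 0, 0, 0, 0], [0.06, 0.0135, 0, 0, 0, 0, 0], [0.06, 0.0135, 0, 0.0013, 0, 0, 0]]}' | python3 jog.py
echo '{"ticks":[[0.06, 0.0135, 0, 0.0013, 0, 0, 0], [0.06, 0.0135, 0, 0.0028, 0, 0, 0], [0.06, 0.0135, 0, 0.0028, 0, 0, 0], [0.06, 0.013, 0, 0.0043, 0, 0, 0], [0.06, 0.013, 0, 0.0043, 0, 0, 0], [0.06, 0.0125, 0, 0.0055, 0, 0, 0], [0.06, 0.0125, 0, 0.0055, 0, 0, 0], [0.06, 0, 0, 0, 0, 0, 0]]}' | python3 jog.py
python3 go.py .118 .8 .5462 .1749 .03
```

```text
t: 8.75
eef_pos: [0.5153, 0.1716, 0.1082]
tcp_rot: [0.023, 0.92, 0.054, -0.388]
ft_force: [4.2, 0.7, 4.1]
finger_gap: 0.0598
gripper_force: 2.7
t: 9.42
eef_pos: [0.5474, 0.1755, 0.0808]
tcp_rot: [0.023, 0.92, 0.054, -0.388]
ft_force: [6.1, 1.2, 3.9]
finger_gap: 0.0604
gripper_force: 3.4
t: 10.08
eef_pos: [0.5657, 0.1777, 0.0462]
tcp_rot: [0.023, 0.92, 0.054, -0.388]
ft_force: [6.8, 1.2, 0.7]
finger_gap: 0.0601
gripper_force: 3.8
t 10.0833 tip [0.5479 0.1756 0.0288] turn [-0.0006 -0.0025  0.    ] shift [-0.0021  0.0005  0.0004]
```

To row units: -0.0233 m is -0.0583, -0.0226 m is -0.0565.

```bash
echo '{"ticks":[[0.06, 0.0263, 0, -0.027, 0, 0, 0], [0.06, 0.0263, 0, -0.027, 0, 0, 0], [0.06, 0, 0, 0, 0, 0, 0], [0.06, 0, 0, 0, 0, 0, 0], [0.06, -0.0583, 0, -0.0565, 0, 0, 0], [0.06, -0.0583, 0, -0.0565, 0, 0, 0], [0.06, -0.0583, 0, -0.0565, 0, 0, 0], [0.06, -0.0583, 0, -0.0565, 0, 0, 0]]}' | python3 jog.py
echo '{"ticks":[[0.06, 0.0008, 0.0908, -0.0008, 0, 0, 0], [0.06, 0.0008, 0.0908, -0.0008, 0, 0, 0], [0.06, 0.0008, 0.0908, -0.0008, 0, 0, 0], [0.06, 0.0008, 0.0908, -0.0008, 0, 0, 0], [0.06, 0.0008, 0.0908, -0.0008, 0, 0, 0], [0.06, 0.0008, 0.0908, -0.0008, 0, 0, 0], [0.06, 0.0008, 0.0908, -0.0008, 0, 0, 0], [0.06, 0.0008, 0.0908, -0.0008, 0, 0, 0]]}' | python3 jog.py
echo '{"ticks":[[0.06, 0, 0, 0, 0, 0, 0], [0.06, 0, 0, 0, 0, 0, 0]]}' | python3 jog.py
python3 go.py .118 .8 .6032 -.1106 .03
python3 - <<'E'
from h import *
from bench import arm, camrig, hand_in
im=camrig.get_image("top")["image"][:,:,::-1].copy();cv2.imwrite("pics/t2.png",im)
i0=cv2.imread("pics/top0.png")
a=im[170:230,165:230];b=i0[170:230,165:230]
print("diff px L",(cv2.absdiff(a,b).max(2)>40).sum())
for n,x in(("0",i0),("now",im)):
    for c in blobs(x,(14,40,200),(34,125,255),(160,172,228,216),close=5,amin=300):
        r=cv2.minAreaRect(c);print(n,r)
E
```

```text
t: 10.75
eef_pos: [0.5927, 0.1808, 0.1781]
tcp_rot: [0.023, 0.919, 0.054, -0.39]
ft_force: [0.7, 0.9, 1.0]
finger_gap: 0.06
gripper_force: 0.0
t: 11.42
eef_pos: [0.6305, -0.1085, 0.177]
tcp_rot: [0.023, 0.919, 0.054, -0.39]
ft_force: [1.0, -0.2, 0.3]
finger_gap: 0.0599
gripper_force: 0.0
t: 11.58
eef_pos: [0.6305, -0.1087, 0.1768]
tcp_rot: [0.022, 0.919, 0.053, -0.39]
ft_force: [0.5, 0.3, 0.9]
finger_gap: 0.06
gripper_force: 0.0
t 11.5833 tip [ 0.6127 -0.1108  0.1594] turn [-0.0031  0.002  -0.0019] shift [ 0.0865 -0.0012  0.0967]
diff px L 3396
```

Run:
```python
from h import *
from bench import arm, camrig, hand_in
im=camrig.get_image("side")["image"][:,:,::-1].copy();cv2.imwrite("pics/s5.png",im)
i0=cv2.imread("pics/side0.png");T=i0[205:253,229:270]
r=cv2.matchTemplate(im[190:270,210:290],T,cv2.TM_CCOEFF_NORMED);print(cv2.minMaxLoc(r),"orig at",(19,15))
T=i0[139:180,245:281];r=cv2.matchTemplate(im[125:195,230:295],T,cv2.TM_CCOEFF_NORMED);print("R",cv2.minMaxLoc(r),"orig at",(15,14))
```

```text
(-0.13122281432151794, 0.9333955645561218, (39, 13), (19, 15)) orig at (19, 15)
R (-0.1637720763683319, 0.993568480014801, (17, 25), (15, 14)) orig at (15, 14)
```

The left crate is back flat in place. Now lower behind the right crate.

To row units: 0.0193 m is 0.0483, 0.0173 m is 0.0433.

```bash
echo '{"ticks":[[0.06, 0.0433, 0, 0.0483, 0, 0, 0], [0.06, 0.0433, 0, 0.0483, 0, 0, 0], [0.06, 0.0433, 0, 0.0483, 0, 0, 0], [0.06, 0.0433, 0, 0.0483, 0, 0, 0], [0.06, 0.0433, 0, 0.0483, 0, 0, 0], [0.06, 0, 0, 0, 0, 0, 0], [0.06, 0, 0, 0, 0, 0, 0]]}' | python3 jog.py
python3 go.py .118 .8 .5833 -.113 .03
```

```text
t: 12.27
eef_pos: [0.6217, -0.1064, 0.0473]
tcp_rot: [0.023, 0.919, 0.055, -0.391]
ft_force: [0.9, -0.2, 0.5]
finger_gap: 0.0602
gripper_force: 0.0
t 12.2667 tip [ 0.6038 -0.1085  0.03  ] turn [0.0004 0.004  0.002 ] shift [-0.0145  0.002   0.015 ]
```

Units first: shifts go in shares of 0.4 m and turns go in shares of pi rad. So 0.005 m is 0.0125, -0.0049 m is -0.0123.

```bash
echo '{"ticks":[[0.06, -0.0123, 0.0018, 0.0125, 0, 0, 0], [0.06, -0.012, 0.0018, 0.0125, 0, 0, 0], [0.06, -0.012, 0.0015, 0.0125, 0, 0, 0], [0.06, 0, 0, 0, 0, 0, 0], [0.06, 0, 0, 0, 0, 0, 0]]}' | python3 jog.py
python3 go.py .118 .8 .5833 -.113 .03
echo '{"ticks":[[0.06, -0.0125, 0, -0.0055, 0, 0, 0], [0.06, -0.0125, 0, -0.0055, 0, 0, 0], [0.06, -0.013, 0, -0.0043, 0, 0, 0], [0.06, -0.013, 0, -0.0043, 0, 0, 0], [0.06, 0, 0, 0, 0, 0, 0], [0.06, 0, 0, 0, 0, 0, 0]]}' | python3 jog.py
python3 go.py .118 .8 .5746 -.114 .05
```

```text
t: 12.68
eef_pos: [0.6026, -0.1128, 0.0496]
tcp_rot: [0.023, 0.92, 0.054, -0.388]
ft_force: [1.1, 0.6, -0.1]
finger_gap: 0.0597
gripper_force: 0.1
t 12.6833 tip [ 0.5848 -0.1149  0.0321] turn [-0.0002 -0.0014 -0.0007] shift [ 0.0006 -0.002   0.0024]
t: 13.18
eef_pos: [0.5943, -0.1137, 0.0688]
tcp_rot: [0.023, 0.92, 0.054, -0.388]
ft_force: [3.1, 0.4, 0.0]
finger_gap: 0.06
gripper_force: 1.8
t 13.1833 tip [ 0.5765 -0.1158  0.0514] turn [ 0.0002 -0.0013 -0.0004] shift [-0.0002 -0.002   0.0022]
```

To row units: -0.0054 m is -0.0135, -0.0053 m is -0.0133.

```bash
echo '{"ticks":[[0.06, -0.0135, 0, 0.0013, 0, 0, 0], [0.06, -0.0135, 0, -0.0015, 0, 0, 0], [0.06, -0.0135, 0, -0.0013, 0, 0, 0], [0.06, -0.0135, 0, -0.0013, 0, 0, 0], [0.06, -0.0135, 0, 0, 0, 0, 0], [0.06, -0.0135, 0, 0, 0, 0, 0], [0.06, -0.0133, 0, 0.0018, 0, 0, 0], [0.06, -0.0133, 0, 0.0018, 0, 0, 0]]}' | python3 jog.py
echo '{"ticks":[[0.06, -0.013, 0, 0.003, 0, 0, 0], [0.06, -0.013, 0, 0.003, 0, 0, 0], [0.06, -0.0125, 0, 0.0035, 0, 0, 0], [0.06, -0.0125, 0, 0.0035, 0, 0, 0], [0.06, -0.0123, 0, 0.003, 0, 0, 0], [0.06, -0.0123, 0, 0.003, 0, 0, 0], [0.06, 0, 0, 0, 0, 0, 0]]}' | python3 jog.py
python3 go.py .118 .8 .5112 -.121 .0995
python3 tilt.py pics/w5.png 106 184
```

```text
t: 13.85
eef_pos: [0.5652, -0.1173, 0.1002]
tcp_rot: [0.023, 0.92, 0.054, -0.387]
ft_force: [6.6, 0.5, 6.0]
finger_gap: 0.06
gripper_force: 4.1
t: 14.43
eef_pos: [0.5379, -0.1205, 0.1166]
tcp_rot: [0.023, 0.92, 0.054, -0.388]
ft_force: [4.6, 0.3, 4.6]
finger_gap: 0.0598
gripper_force: 3.6
t 14.4333 tip [ 0.5201 -0.1227  0.0992] turn [ 0.0006 -0.0009 -0.0008] shift [-0.0063 -0.0027  0.006 ]
200 steps [(131, -44), (137, 35), (138, 33), (176, 56), (177, 25), (206, -23), (207, -26), (215, -61), (216, -37)]
[1.121, 3.085] heel [ 0.513  -0.0831  0.002 ]
225 steps [(121, -41), (137, 33), (138, 34), (176, 77), (196, -28), (239, 36)]
[1.122, 3.085] heel [ 0.515  -0.1008  0.002 ]
310 steps [(102, -25), (103, -28), (137, 69), (176, 26), (204, 39)]
[1.122, 3.084] heel [ 0.5221 -0.1609  0.002 ]
```

To row units: -0.0048 m is -0.012, -0.0047 m is -0.0118.

```bash
echo '{"ticks":[[0.06, -0.012, 0, 0.0043, 0, 0, 0], [0.06, -0.012, 0, 0.0043, 0, 0, 0], [0.06, -0.0118, 0, 0.0055, 0, 0, 0], [0.06, -0.0118, 0, 0.0055, 0, 0, 0], [0.06, -0.0088, 0, 0.0048, 0, 0, 0], [0.06, 0, 0, 0, 0, 0, 0], [0.06, 0, 0, 0, 0, 0, 0], [0.06, 0, 0, 0, 0, 0, 0]]}' | python3 jog.py
python3 tilt.py pics/w6.png 115 189
```

```text
t: 15.15
eef_pos: [0.5153, -0.1232, 0.1258]
tcp_rot: [0.023, 0.919, 0.054, -0.389]
ft_force: [2.4, -0.0, 6.6]
finger_gap: 0.0602
gripper_force: 3.6
200 steps [(106, -43), (109, 55), (110, 26), (181, 72), (206, -21), (207, -27), (215, -52), (216, -45)]
[1.13, 3.042] heel [ 0.4708 -0.0842  0.002 ]
225 steps [(102, -27), (104, -24), (109, 77), (181, 76), (197, -22), (236, 35)]
[1.129, 3.041] heel [ 0.4731 -0.1036  0.002 ]
310 steps [(94, -46), (109, 68), (206, 63)]
[1.13, 3.04] heel [ 0.4808 -0.1694  0.002 ]
```

View pics/w6.png

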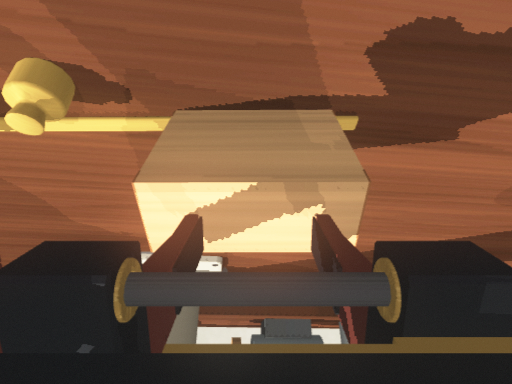

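The right crate's underside (rows 110–181) is bare wood, so the left crate is the stamped one. Tilt is about 1.13 rad. Letting it down.

To row units: 0.005 m is 0.0125, 0.0049 m is 0.0123.

```bash
echo '{"ticks":[[0.06, 0.0088, 0, -0.0048, 0, 0, 0], [0.06, 0.0118, 0, -0.0055, 0, 0, 0], [0.06, 0.0118, 0, -0.0055, 0, 0, 0], [0.06, 0.012, 0, -0.0043, 0, 0, 0], [0.06, 0.012, 0, -0.0043, 0, 0, 0], [0.06, 0.0123, 0, -0.003, 0, 0, 0], [0.06, 0.0123, 0, -0.003, 0, 0, 0], [0.06, 0.0125, 0, -0.0035, 0, 0, 0]]}' | python3 jog.py
echo '{"ticks":[[0.06, 0.0125, 0, -0.0035, 0, 0, 0], [0.06, 0.013, 0, -0.003, 0, 0, 0], [0.06, 0.013, 0, -0.003, 0, 0, 0], [0.06, 0.0133, 0, -0.0018, 0, 0, 0], [0.06, 0.0133, 0, -0.0018, 0, 0, 0], [0.06, 0.0135, 0, 0, 0, 0, 0], [0.06, 0.0135, 0, 0, 0, 0, 0], [0.06, 0.0135, 0, 0.0013, 0, 0, 0]]}' | python3 jog.py
echo '{"ticks":[[0.06, 0.0135, 0, 0.0013, 0, 0, 0], [0.06, 0.0135, 0, 0.0015, 0, 0, 0], [0.06, 0.0135, 0, -0.0013, 0, 0, 0], [0.06, 0.013, 0, 0.0043, 0, 0, 0], [0.06, 0.013, 0, 0.0043, 0, 0, 0], [0.06, 0.0125, 0, 0.0055, 0, 0, 0], [0.06, 0.0125, 0, 0.0055, 0, 0, 0], [0.06, 0, 0, 0, 0, 0, 0]]}' | python3 jog.py
echo '{"ticks":[[0.06, 0.0263, 0, -0.027, 0, 0, 0], [0.06, 0.0263, 0, -0.027, 0, 0, 0], [0.06, 0, 0, 0, 0, 0, 0], [0.06, -0.0583, 0, -0.0565, 0, 0, 0], [0.06, -0.0583, 0, -0.0565, 0, 0, 0], [0.06, -0.0583, 0, -0.0565, 0, 0, 0], [0.06, -0.0583, 0, -0.0565, 0, 0, 0], [0.06, 0, 0, 0, 0, 0, 0]]}' | python3 jog.py
python3 - <<'E'
from h import *
from bench import arm, camrig, hand_in
im=camrig.get_image("side")["image"][:,:,::-1].copy();cv2.imwrite("pics/s6.png",im)
i0=cv2.imread("pics/side0.png");T=i0[205:253,229:270]
r=cv2.matchTemplate(im[190:270,210:290],T,cv2.TM_CCOEFF_NORMED);print(cv2.minMaxLoc(r),"orig at",(19,15))
T=i0[139:180,245:281];r=cv2.matchTemplate(im[125:195,230:295],T,cv2.TM_CCOEFF_NORMED);print("R",cv2.minMaxLoc(r),"orig at",(15,14))
E
```

```text
t: 15.87
eef_pos: [0.5522, -0.1188, 0.1091]
tcp_rot: [0.024, 0.92, 0.054, -0.388]
ft_force: [6.9, 1.1, 11.2]
finger_gap: 0.0599
gripper_force: 6.7
t: 16.53
eef_pos: [0.5851, -0.1148, 0.0812]
tcp_rot: [0.023, 0.92, 0.054, -0.387]
ft_force: [8.0, 1.7, 4.9]
finger_gap: 0.0602
gripper_force: 4.9
t: 17.2
eef_pos: [0.602, -0.1125, 0.047]
tcp_rot: [0.023, 0.919, 0.054, -0.39]
ft_force: [3.5, -0.2, -0.2]
finger_gap: 0.06
gripper_force: 1.8
t: 17.87
eef_pos: [0.6339, -0.1095, 0.1846]
tcp_rot: [0.024, 0.921, 0.054, -0.385]
ft_force: [0.6, 0.2, 1.1]
finger_gap: 0.0598
gripper_force: 0.0
(-0.131069615483284, 0.9333850741386414, (39, 13), (19, 15)) orig at (19, 15)
R (-0.15958191454410553, 0.9243143200874329, (29, 29), (16, 14)) orig at (15, 14)
```

Both crates are flat at the strip. Next: bring the tool upright and carry it to the near side of the left crate.

To row units: 0.1 rad is 0.0318.

```bash
echo '{"ticks":[[0.06, 0, 0, 0, 0, 0.0318, 0], [0.06, 0, 0, 0, 0, 0.0318, 0], [0.06, 0, 0, 0, 0, 0.0318, 0], [0.06, 0, 0, 0, 0, 0.0318, 0], [0.06, 0, 0, 0, 0, 0.0318, 0], [0.06, 0, 0, 0, 0, 0.0318, 0], [0.06, 0, 0, 0, 0, 0.0318, 0], [0.06, 0, 0, 0, 0, 0.0318, 0]]}' | python3 jog.py
echo '{"ticks":[[0.06, -0.0553, -0.0815, -0.0043, 0, 0, 0], [0.06, -0.0553, -0.0815, -0.0043, 0, 0, 0], [0.06, -0.0553, -0.0815, -0.0043, 0, 0, 0], [0.06, -0.0553, -0.0815, -0.0043, 0, 0, 0], [0.06, -0.0553, -0.0815, -0.0043, 0, 0, 0], [0.06, -0.0553, -0.0815, -0.0043, 0, 0, 0], [0.06, -0.0553, -0.0815, -0.0043, 0, 0, 0], [0.06, -0.0553, -0.0815, -0.0043, 0, 0, 0]]}' | python3 jog.py
echo '{"ticks":[[0.06, -0.0553, -0.0815, -0.0043, 0, 0, 0], [0.06, 0, 0, 0, 0, 0, 0], [0.06, 0, 0, 0, 0, 0, 0]]}' | python3 jog.py
python3 go.py .118 0 .403 .158 .018
```

```text
t: 18.58
eef_pos: [0.6308, -0.109, 0.177]
tcp_rot: [-0.0, 0.998, 0.059, 0.001]
ft_force: [0.1, 0.6, -0.3]
finger_gap: 0.0596
gripper_force: 0.0
t: 19.25
eef_pos: [0.4228, 0.1295, 0.1904]
tcp_rot: [0.0, 0.998, 0.058, -0.002]
ft_force: [0.9, 1.6, 0.4]
finger_gap: 0.0599
gripper_force: 0.0
t: 19.5
eef_pos: [0.3978, 0.1596, 0.1924]
tcp_rot: [0.0, 0.998, 0.061, -0.001]
ft_force: [0.2, -0.7, 0.2]
finger_gap: 0.06
gripper_force: 0.0
t 19.5 tip [0.3977 0.1596 0.1674] turn [0.0007 0.0026 0.0037] shift [0.0055 0.0021 0.1493]
```

To row units: 0.03 m is 0.075, 0.029 m is 0.0725.

```bash
echo '{"ticks":[[0.06, 0, 0, 0.075, 0, 0, 0], [0.06, 0, 0, 0.075, 0, 0, 0], [0.06, 0, 0, 0.075, 0, 0, 0], [0.06, 0, 0, 0.075, 0, 0, 0], [0.06, 0, 0.005, 0.0725, 0, 0, 0], [0.06, 0, 0, 0, 0, 0, 0]]}' | python3 jog.py
echo '{"ticks":[[0.06, 0.015, 0, 0, 0, 0, 0], [0.06, 0.015, 0, 0, 0, 0, 0], [0.06, 0.015, 0, 0, 0, 0, 0], [0.06, 0.015, 0, 0, 0, 0, 0], [0.06, 0.01, 0, 0, 0, 0, 0], [0.06, 0.01, 0, 0, 0, 0, 0], [0.06, 0.01, 0, 0, 0, 0, 0], [0.06, 0.01, 0, 0, 0, 0, 0]]}' | python3 jog.py
echo '{"ticks":[[0.06, 0.02, 0, 0, 0, 0, 0.0022], [0.06, 0.02, 0, 0, 0, 0, 0.0022], [0.06, 0.02, 0, 0, 0, 0, 0.0022], [0.06, 0.02, 0, 0, 0, 0, 0.0022], [0.06, 0.02, 0, 0, 0, 0, 0.0022], [0.06, 0.02, 0, 0, 0, 0, 0.0022], [0.06, 0.02, 0, 0, 0, 0, 0.0022], [0.06, 0, 0, 0, 0, 0, 0]]}' | python3 jog.py
python3 go.py .01 0 .641 .18 .018
```

```text
t: 20.0
eef_pos: [0.3976, 0.1544, 0.0396]
tcp_rot: [0.001, 0.998, 0.058, -0.005]
ft_force: [-1.1, -0.6, 0.4]
finger_gap: 0.06
gripper_force: 0.0
t: 20.67
eef_pos: [0.4392, 0.1614, 0.0447]
tcp_rot: [0.0, 0.998, 0.059, -0.001]
ft_force: [-5.4, -1.1, 4.6]
finger_gap: 0.0598
gripper_force: 2.6
t: 21.33
eef_pos: [0.4982, 0.1675, 0.0446]
tcp_rot: [-0.0, 0.999, 0.034, 0.001]
ft_force: [1.0, 0.1, -0.2]
finger_gap: 0.0604
gripper_force: 0.0
t 21.3333 tip [0.4983 0.1675 0.0196] turn [-0.0006 -0.0025  0.058 ] shift [ 0.1432 -0.0028  0.002 ]
```

To row units: 0.01 m is 0.025, 0.008 rad is 0.0025.

```bash
echo '{"ticks":[[0.06, 0.025, 0, 0, 0, 0, 0.0025], [0.06, 0.025, 0, 0, 0, 0, 0.0025], [0.06, 0.025, 0, 0, 0, 0, 0.0025], [0.06, 0.025, 0, 0, 0, 0, 0.0025], [0.06, 0.025, 0, 0, 0, 0, 0.0025], [0.06, 0.025, 0, 0, 0, 0, 0.0025], [0.06, 0.025, 0, 0, 0, 0, 0.0025], [0.06, 0, 0, 0, 0, 0, 0]]}' | python3 jog.py
echo '{"ticks":[[0.06, 0.0075, 0, 0, 0, 0, 0], [0.06, 0.0075, 0, 0, 0, 0, 0], [0.06, 0, 0, 0, 0, 0, 0]]}' | python3 jog.py
python3 go.py .01 0 .581 .18 .018
echo '{"ticks":[[0.06, 0.005, 0, 0, 0, 0, 0], [0.06, 0.005, 0, 0, 0, 0, 0], [0.06, 0.0025, 0, 0, 0, 0, 0], [0.06, 0, 0, 0, 0, 0, 0]]}' | python3 jog.py
```

```text
t: 22.0
eef_pos: [0.5689, 0.1705, 0.0447]
tcp_rot: [-0.0, 1.0, 0.006, 0.002]
ft_force: [0.1, 0.8, 0.5]
finger_gap: 0.0604
gripper_force: 0.0
t: 22.25
eef_pos: [0.5718, 0.1702, 0.0443]
tcp_rot: [0.0, 1.0, 0.006, -0.0]
ft_force: [-2.0, -0.9, 1.2]
finger_gap: 0.0603
gripper_force: 0.6
t 22.25 tip [0.5718 0.1702 0.0193] turn [0.0001 0.0005 0.0029] shift [ 0.0093 -0.0096  0.0013]
t: 22.58
eef_pos: [0.5774, 0.1704, 0.0443]
tcp_rot: [-0.0, 1.0, 0.006, 0.0]
ft_force: [0.7, -0.2, -1.5]
finger_gap: 0.0601
gripper_force: 0.5
```

To row units: 0.002 m is 0.005.

```bash
echo '{"ticks":[[0.06, 0.005, 0, 0, 0, 0, 0], [0.06, 0.005, 0, 0, 0, 0, 0], [0.06, 0, 0, 0, 0, 0, 0]]}' | python3 jog.py
echo '{"ticks":[[0.06, 0.005, 0, 0, 0, 0, 0], [0.06, 0.005, 0, 0, 0, 0, 0], [0.06, 0, 0, 0, 0, 0, 0]]}' | python3 jog.py
echo '{"ticks":[[0.06, 0.005, 0, 0, 0, 0, 0], [0.06, 0.0025, 0, 0, 0, 0, 0], [0.06, 0, 0, 0, 0, 0, 0]]}' | python3 jog.py
```

```text
t: 22.83
eef_pos: [0.581, 0.1705, 0.0442]
tcp_rot: [-0.0, 1.0, 0.006, -0.0]
ft_force: [-2.6, 1.0, -0.2]
finger_gap: 0.0598
gripper_force: 1.6
t: 23.08
eef_pos: [0.5811, 0.1704, 0.0441]
tcp_rot: [0.001, 1.0, 0.006, -0.004]
ft_force: [-16.9, 2.4, 12.6]
finger_gap: 0.0597
gripper_force: 8.1
t: 23.33
eef_pos: [0.5812, 0.1703, 0.0439]
tcp_rot: [0.001, 1.0, 0.006, -0.007]
ft_force: [-25.3, 3.0, 20.1]
finger_gap: 0.06
gripper_force: 12.8
```

The force climbs to 25 N with no further motion, so the crate is seated on the rail. I back off, lift, and check.

To row units: -0.035 m is -0.0875, -0.03 m is -0.075.

```bash
echo '{"ticks":[[0.06, -0.01, 0, 0, 0, 0, 0], [0.06, -0.01, 0, 0, 0, 0, 0], [0.06, -0.05, 0, 0, 0, 0, 0], [0.06, -0.075, 0, 0, 0, 0, 0], [0.06, -0.05, 0, -0.05, 0, 0, 0], [0.06, 0, 0, -0.0875, 0, 0, 0], [0.06, 0, 0, -0.0875, 0, 0, 0], [0.06, 0, 0, -0.0875, 0, 0, 0]]}' | python3 jog.py
echo '{"ticks":[[0.06, -0.05, 0.075, -0.025, 0, 0, 0], [0.06, -0.05, 0.075, -0.025, 0, 0, 0], [0.06, -0.025, 0.0875, 0, 0, 0, 0], [0.06, -0.025, 0.0875, 0, 0, 0, 0], [0.06, 0, 0.0875, 0, 0, 0, 0], [0.06, 0, 0.0875, 0, 0, 0, 0], [0.06, 0, 0.0875, 0, 0, 0, 0], [0.06, 0, 0.0875, 0, 0, 0, 0]]}' | python3 jog.py
echo '{"ticks":[[0.06, 0, 0.0875, 0, 0, 0, 0], [0.06, 0, 0.0875, 0, 0, 0, 0], [0.06, 0, 0.0875, 0, 0, 0, 0], [0.06, 0, 0.0875, 0, 0, 0, 0], [0.06, 0, 0.0875, 0, 0, 0, 0], [0.06, 0, 0.0875, 0, 0, 0, 0], [0.06, 0, 0, 0, 0, 0, 0], [0.06, 0, 0, 0, 0, 0, 0]]}' | python3 jog.py
python3 - <<'E'
from h import *
from bench import arm, camrig, hand_in
t=camrig.get_image("top")["image"][:,:,::-1].copy();cv2.imwrite("pics/t9.png",t)
cv2.imwrite("pics/c9.png",cv2.resize(t[115:235,145:345],None,fx=4,fy=4,interpolation=cv2.INTER_CUBIC))
E
```

```text
t: 24.0
eef_pos: [0.5105, 0.1696, 0.1709]
tcp_rot: [-0.0, 1.0, 0.007, 0.001]
ft_force: [0.6, 0.1, -0.2]
finger_gap: 0.06
gripper_force: 0.0
t: 24.67
eef_pos: [0.4544, -0.1035, 0.1901]
tcp_rot: [0.001, 1.0, 0.006, 0.002]
ft_force: [0.8, 0.7, -0.0]
finger_gap: 0.0601
gripper_force: 0.0
t: 25.33
eef_pos: [0.4565, -0.3134, 0.1895]
tcp_rot: [0.001, 1.0, 0.005, 0.001]
ft_force: [0.4, 0.5, 0.2]
finger_gap: 0.0605
gripper_force: 0.0
```

View pics/c9.png

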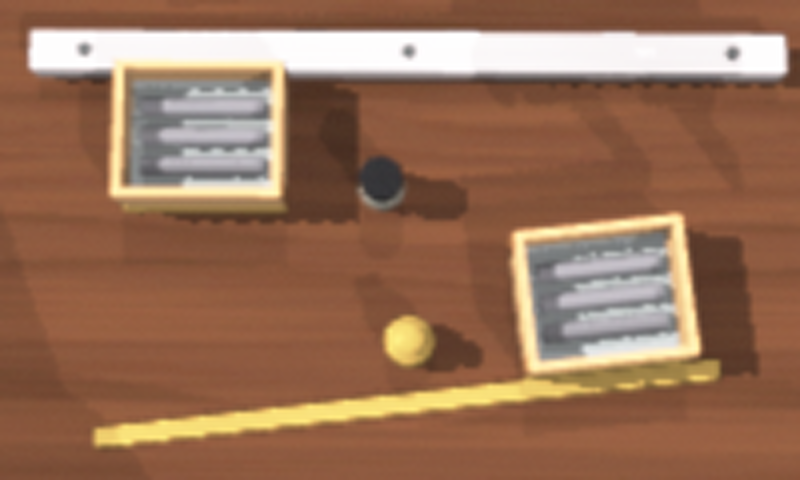

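The picture shows the stamped crate flat against the rail (rim corners (114,63) and (285,64)), parallel to it. The other crate is at the strip, and the jar and weight have not moved. One numeric check before handing in.

Run:
```python
from h import *
from bench import arm, camrig, hand_in
T=lambda p:np.array(p)/4+[145,115]-.375
a,b=[plane("top",T(p),.05)[:2] for p in((114,63),(285,64))];print(a,b,"rail face there",.6895+(.3013-a[1])*.0093,"yaw",np.arctan2(b[0]-a[0],a[1]-b[1]))
if abs((a+b)[0]/2-.691)<.007: print(hand_in())
```

```text
[0.68838462 0.23413734] [0.68947505 0.11131576] rail face there 0.6901246127142361 yaw 0.008877967280480422
the job is handed in; nothing more can be done
None
```

The job is handed in: the left crate carried the stamp and now sits flush against the dispatch rail (gap about 1–2 mm, parallel within measurement), while the right crate, whose underside was bare, is back flat at the strip.

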